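# Move the turned baubles from the drying rack to the packing tray in reverse order

## Task

Move the four turned wooden baubles from the plywood drying rack into the four cups of the green packing tray in reverse order: the one at the rack's left end (as the robot sees it, looking out over the table) goes into the cup at the tray's right end, the next one into the cup beside it, and so on. They are thin-shelled, so set each one gently into its cup, neither dropped nor pressed down, and leave all four sitting upright in their cups, released and still.

Things in the scene. Friction and masses are not known exactly. Their poses are not given: they have to be found in the camera images.
- ball: Loose turned wooden bauble, about 45 g: round, 52 mm diameter (widest at the origin), stem tip 34 mm above the origin. Lower half a hemisphere of radius 26 mm; origin at its centre, z up the stem. Starts upright in a cup of the rack, origin 45.2 mm above the table, and sits equally high in a cup of the tray.
- egg: Loose turned wooden bauble, about 45 g: egg-shaped, 44 mm diameter (widest at the origin), stem tip 44 mm above the origin. Lower half a hemisphere of radius 22 mm; origin at its centre, z up the stem. Starts upright in a cup of the rack, origin 40.1 mm above the table, and sits equally high in a cup of the tray.
- onion: Loose turned wooden bauble, about 45 g: onion-shaped, 48 mm diameter from the origin to 6 mm above it, then a slim spire, tip 44 mm above the origin. Lower half a hemisphere of radius 24 mm; origin at its centre, z up the stem. Starts upright in a cup of the rack, origin 42.7 mm above the table, and sits equally high in a cup of the tray.
- acorn: Loose turned wooden bauble, about 45 g: acorn, 42 mm lower half, wider darker cap 52 mm diameter and upright-sided from 2 to 14 mm above the origin (grip there), stem tip 35 mm above. Lower half a hemisphere of radius 21 mm; origin at its centre, z up the stem. Starts upright in a cup of the rack, origin 38.7 mm above the table, and sits equally high in a cup of the tray.
- seat_ball: Fixed dark wooden cup on the plywood rack where the ball starts. Four alike, 40 mm outside, 30 mm mouth, 14 mm high, 66 mm apart in a straight row on a strip 60 x 280 x 10 mm; which bauble stands where varies. Origin: centre of the cup's underside, 10 mm above the table; y along the row to the robot's left, x across it, away from the robot.
- seat_egg: Fixed dark wooden cup on the plywood rack where the egg starts. Four alike, 40 mm outside, 30 mm mouth, 14 mm high, 66 mm apart in a straight row on a strip 60 x 280 x 10 mm; which bauble stands where varies. Origin: centre of the cup's underside, 10 mm above the table; y along the row to the robot's left, x across it, away from the robot.
- seat_onion: Fixed dark wooden cup on the plywood rack where the onion starts. Four alike, 40 mm outside, 30 mm mouth, 14 mm high, 66 mm apart in a straight row on a strip 60 x 280 x 10 mm; which bauble stands where varies. Origin: centre of the cup's underside, 10 mm above the table; y along the row to the robot's left, x across it, away from the robot.
- seat_acorn: Fixed dark wooden cup on the plywood rack where the acorn starts. Four alike, 40 mm outside, 30 mm mouth, 14 mm high, 66 mm apart in a straight row on a strip 60 x 280 x 10 mm; which bauble stands where varies. Origin: centre of the cup's underside, 10 mm above the table; y along the row to the robot's left, x across it, away from the robot.
- tray: Fixed green plastic tray: base 64 x 290 x 10 mm, four alike raised cups in a row, 40 mm outside, 30 mm mouth, rims 24 mm above the table. Origin: underside centre, on the table; y along the row to the robot's left, x away from the robot. Cups at x = 0, y = -99, -33, 33, 99 mm. Nearer or farther than the rack, turned up to 13 degrees; loose discs 8 mm high lie between.
Things that resemble listed ones, but are neither listed nor needed, are in the scene too. What is shaped like the egg but blue or pink is not meant.

How it is judged (in metres and radians):
At the end, for the whole second after the job is handed in: Each bauble sits in a cup of the tray (within 8 mm of the cup's axis along each of the tray's axes, its height within 5 mm of seated), tilted less than 20 degrees and at rest, and the four stand from left to right in the tray in the reverse of their places from left to right on the rack (x of ball in the frame of tray between -0.008 and 0.008 m and z of ball in the frame of tray between 0.0402 and 0.0502 m and (y of ball in the frame of tray between -0.107 and -0.091 m or y of ball in the frame of tray between -0.041 and -0.025 m or y of ball in the frame of tray between 0.025 and 0.041 m or y of ball in the frame of tray between 0.091 and 0.107 m) and angle between each of ball, egg, onion, acorn's own z axis and vertical below 0.35 rad and linear speed of each of ball, egg, onion, acorn below 0.02 m/s and angular speed of each of ball, egg, onion, acorn below 0.3 rad/s and x of egg in the frame of tray between -0.008 and 0.008 m and z of egg in the frame of tray between 0.0351 and 0.0451 m and (y of egg in the frame of tray between -0.107 and -0.091 m or y of egg in the frame of tray between -0.041 and -0.025 m or y of egg in the frame of tray between 0.025 and 0.041 m or y of egg in the frame of tray between 0.091 and 0.107 m) and x of onion in the frame of tray between -0.008 and 0.008 m and z of onion in the frame of tray between 0.0377 and 0.0477 m and (y of onion in the frame of tray between -0.107 and -0.091 m or y of onion in the frame of tray between -0.041 and -0.025 m or y of onion in the frame of tray between 0.025 and 0.041 m or y of onion in the frame of tray between 0.091 and 0.107 m) and x of acorn in the frame of tray between -0.008 and 0.008 m and z of acorn in the frame of tray between 0.0337 and 0.0437 m and (y of acorn in the frame of tray between -0.107 and -0.091 m or y of acorn in the frame of tray between -0.041 and -0.025 m or y of acorn in the frame of tray between 0.025 and 0.041 m or y of acorn in the frame of tray between 0.091 and 0.107 m) and ((y of seat_ball in the frame of seat_egg above 0 m and ((y of egg in the frame of tray above -0.066 m and y of ball in the frame of tray below -0.066 m) or (y of egg in the frame of tray above 0 m and y of ball in the frame of tray below 0 m) or (y of egg in the frame of tray above 0.066 m and y of ball in the frame of tray below 0.066 m))) or (y of seat_ball in the frame of seat_egg below 0 m and ((y of ball in the frame of tray above -0.066 m and y of egg in the frame of tray below -0.066 m) or (y of ball in the frame of tray above 0 m and y of egg in the frame of tray below 0 m) or (y of ball in the frame of tray above 0.066 m and y of egg in the frame of tray below 0.066 m)))) and ((y of seat_ball in the frame of seat_onion above 0 m and ((y of onion in the frame of tray above -0.066 m and y of ball in the frame of tray below -0.066 m) or (y of onion in the frame of tray above 0 m and y of ball in the frame of tray below 0 m) or (y of onion in the frame of tray above 0.066 m and y of ball in the frame of tray below 0.066 m))) or (y of seat_ball in the frame of seat_onion below 0 m and ((y of ball in the frame of tray above -0.066 m and y of onion in the frame of tray below -0.066 m) or (y of ball in the frame of tray above 0 m and y of onion in the frame of tray below 0 m) or (y of ball in the frame of tray above 0.066 m and y of onion in the frame of tray below 0.066 m)))) and ((y of seat_ball in the frame of seat_acorn above 0 m and ((y of acorn in the frame of tray above -0.066 m and y of ball in the frame of tray below -0.066 m) or (y of acorn in the frame of tray above 0 m and y of ball in the frame of tray below 0 m) or (y of acorn in the frame of tray above 0.066 m and y of ball in the frame of tray below 0.066 m))) or (y of seat_ball in the frame of seat_acorn below 0 m and ((y of ball in the frame of tray above -0.066 m and y of acorn in the frame of tray below -0.066 m) or (y of ball in the frame of tray above 0 m and y of acorn in the frame of tray below 0 m) or (y of ball in the frame of tray above 0.066 m and y of acorn in the frame of tray below 0.066 m)))) and ((y of seat_egg in the frame of seat_onion above 0 m and ((y of onion in the frame of tray above -0.066 m and y of egg in the frame of tray below -0.066 m) or (y of onion in the frame of tray above 0 m and y of egg in the frame of tray below 0 m) or (y of onion in the frame of tray above 0.066 m and y of egg in the frame of tray below 0.066 m))) or (y of seat_egg in the frame of seat_onion below 0 m and ((y of egg in the frame of tray above -0.066 m and y of onion in the frame of tray below -0.066 m) or (y of egg in the frame of tray above 0 m and y of onion in the frame of tray below 0 m) or (y of egg in the frame of tray above 0.066 m and y of onion in the frame of tray below 0.066 m)))) and ((y of seat_egg in the frame of seat_acorn above 0 m and ((y of acorn in the frame of tray above -0.066 m and y of egg in the frame of tray below -0.066 m) or (y of acorn in the frame of tray above 0 m and y of egg in the frame of tray below 0 m) or (y of acorn in the frame of tray above 0.066 m and y of egg in the frame of tray below 0.066 m))) or (y of seat_egg in the frame of seat_acorn below 0 m and ((y of egg in the frame of tray above -0.066 m and y of acorn in the frame of tray below -0.066 m) or (y of egg in the frame of tray above 0 m and y of acorn in the frame of tray below 0 m) or (y of egg in the frame of tray above 0.066 m and y of acorn in the frame of tray below 0.066 m)))) and ((y of seat_onion in the frame of seat_acorn above 0 m and ((y of acorn in the frame of tray above -0.066 m and y of onion in the frame of tray below -0.066 m) or (y of acorn in the frame of tray above 0 m and y of onion in the frame of tray below 0 m) or (y of acorn in the frame of tray above 0.066 m and y of onion in the frame of tray below 0.066 m))) or (y of seat_onion in the frame of seat_acorn below 0 m and ((y of onion in the frame of tray above -0.066 m and y of acorn in the frame of tray below -0.066 m) or (y of onion in the frame of tray above 0 m and y of acorn in the frame of tray below 0 m) or (y of onion in the frame of tray above 0.066 m and y of acorn in the frame of tray below 0.066 m))))); the robot touches nothing.
It fails at once if a bauble is pressed or knocked onto the tray (contact force over 35 N) (contact force between any of ball, egg, onion, acorn and tray above 35 N).
It fails at once if a bauble is dropped (falls freely by some 15 mm or more: over 0.55 m/s with no finger on it) ((linear speed of ball above 0.55 m/s and contact force between ball and the fingers below 0.05 N) or (linear speed of egg above 0.55 m/s and contact force between egg and the fingers below 0.05 N) or (linear speed of onion above 0.55 m/s and contact force between onion and the fingers below 0.05 N) or (linear speed of acorn above 0.55 m/s and contact force between acorn and the fingers below 0.05 N)).
It also fails if it takes over 96 s, if anything falls off the work surface, if the arm or the gripper's body presses on something with over 40 N, if the wrist force passes 120 N, or if a joint passes its speed limit or range.

## Robot

A 6-joint arm with a two-finger parallel gripper is mounted at the origin on the work surface. World frame = base frame: x ahead of the robot, y to its left, z up, the work surface at z = 0. Lengths are in mm, angles in rad, forces in N, time in s.
With the tool pointing down it reaches from about 400 to 925 mm from the base axis. Payload 12.5 kg.
Tool frame: the origin (TCP) lies on the mounting face of the last link; the fingertips stand 190 mm ahead of it and the grasp point (between the pads) lies 171 mm ahead of it; z points along the fingers, y is the line along which they close (so a half turn about z gives the same grasp; the last joint's range is limited). The gripper opens to 95 mm and grips with 3 to 60 N. Pads are 20 mm wide; open, the fingers measure 119 mm over their backs; the gripper's body (75 mm by 180 mm) begins 59 mm behind the grasp point.
Start: joints at [1.049, 0.491, 1.559, -0, 1.092, -0.106], TCP at [252.428, 571.756, 404.761] pointing down, gripper open.
Joint ranges: [-3.1, 3.1], [-0.84, 2.19], [0.05, 2.79], [-1.13, 4.28], [0.06, 2.93], [-2.69, 2.69]. Speed limits (rad/s): [2.22, 2.22, 2.79, 3.14, 3.14, 3.14].

## Interface

Orientations are given as [roll, pitch, yaw] about the fixed x, y, z axes, in that order (R = Rz(yaw) Ry(pitch) Rx(roll)).
In Python, from cell import * gives the robot as it stands.
- The arm moves only by the tool arm_command, never from a script. Its argument "rows" is a list that holds one entry, the list of rows, each a list of 7 numbers: the shift along the tool's x, y, z normalised to -1 to 1, where 1 is 0.15 m, then the turn, a rotation vector about the tool's x, y, z normalised to -1 to 1, where 1 is 360 degrees, then the opening, from -1 (shut) to 1 (fully open). A call has 1 to 10 rows; each row is the pose to reach, as a shift and turn from the pose commanded when the call began, along the tool's axes at that moment, turning the shorter way round; what a row does not reach only later rows make up. A row lasts 1/12 s, in which the tool goes at most 41.7 mm and 7.16 degrees, less where a joint would pass 70% of its speed; a pose out of reach is approached as far as the arm can. A call with a number of a shift or a turn outside -1 to 1 is refused whole. A call with a gripper value outside its range is refused whole. The fingers move at their own pace and stop on an object; the grip force is fixed at half the most. Time passes only in rows, so rows that repeat a pose let the fingers close. It gives the time, the measured TCP pose, the force, the opening and the grip force at its end, in the units of the state.
- state(): the state, without advancing time (a new reading comes with each control period).
- read_camera(name): name is "scene" or "top" or "wrist"; returns (picture, depth): 480x640x3 uint8, red, green, blue; 480x640 float32, mm along the optical axis (not along the pixel's ray), 0 where there is no reading.
- get_calibration(name): a dict with "camera_matrix" (3x3 intrinsics, pixels), "position" and "orientation" of the camera in the world; the wrist camera has in their place "hand_eye" (4x4, takes a point from camera to tool coordinates, whose origin is the TCP and whose axes are the flange's). Camera axes: x right, y up, looking along -z (the intrinsics and any distortion apply to the point x, -y, -z); pixel columns grow to the right and rows downward; lengths in mm; the calibration is good to about 2 mm. A picture is of the moment at which its call begins: read the wrist's pose just before it. get_calibration takes no time and is no camera call.
- job_done(): hands the job in; it is judged then, once.
The state is a dict: "t": time; "joints": joint angles; "qvel": joint speeds; "tau": joint torques, N m; "eef_pos": TCP position; "tcp_rot": TCP orientation; "ft_force": force on the tool from outside, world axes, zero at the start; "moment": the same for the moment, N m; "opening": opening from 0.0 (shut) to 1.0 (fully open); "grip_force": force on a finger pad.
Only numpy, scipy, OpenCV 4.12 (cv2) and the standard library are available. Lean on these libraries where they do the work, as an engineer would, in place of code of your own. Each camera call takes 0.05 s, during which the arm holds its last target. There are 200 camera calls.

## Working session

There is one attempt and no reset: what is moved stays moved. The work goes in short steps, Python scripts to look and compute and a tool call to move; the robot and the scene stay as the last step left them, time stands still between calls to the robot, and variables do not carry over. Pictures are saved under pics/ and viewed, at most 14 in all, crops included, and the job is handed in when it is done.

Besides the shell and the picture viewer there is one more tool, called after "Call:" as name(argument=value, ...), one argument or row to a line, values as JSON. arm_command: Moves the arm, as the interface text tells. Its arguments: {"type":"object","properties":{"rows":{"type":"array","items":{"type":"array","items":{"type":"array","items":{"type":"number","minimum":-1,"maximum":1}}}}},"required":["rows"]}

```bash
ls; mkdir -p pics; python3 - <<'E'
from cell import *
import cv2
print(state())
for n in("scene","top"):
    p,d=read_camera(n); cv2.imwrite(f"pics/{n}0.png",p[:,:,::-1]); print(get_calibration(n))
print(get_calibration("wrist"))
E
```

```text
pics
{'t': 0.0, 'joints': array([ 1.04935104e+00,  4.91547888e-01,  1.55946553e+00,  1.38847820e-05,
        1.09167829e+00, -1.05576501e-01]), 'qvel': array([-1.22327036e-03,  1.65996108e-03, -1.17357861e-04,  7.73769884e-05,
        2.06426186e-03,  1.85773092e-04]), 'tau': array([ 2.35627238e-03, -6.12660527e+01, -2.58174992e+01,  6.93300529e-02,
        4.83555137e-02, -1.32298055e-04]), 'eef_pos': array([252.43607659, 571.71050758, 404.16334333]), 'tcp_rot': array([-3.14050101e+00, -1.28064920e-04,  2.72571739e+00]), 'ft_force': array([-0.5330347 , -0.47137085,  0.33277891]), 'moment': array([-0.01320406, -0.02554381,  0.01332894]), 'grip_force': 0.0, 'opening': 0.9989986976071746}
{'camera_matrix': array([[534.55147425,   0.        , 318.40792234],
       [  0.        , 534.55147425, 245.99065347],
       [  0.        ,   0.        ,   1.        ]]), 'position': array([1191.49316941, -289.69906767,  488.88191982]), 'orientation': array([ 0.98079549, -0.01630282,  1.18260337])}
{'camera_matrix': array([[456.42622108,   0.        , 322.02758055],
       [  0.        , 456.42622108, 237.99001091],
       [  0.        ,   0.        ,   1.        ]]), 'position': array([490.90086006, -67.7072602 , 736.59113639]), 'orientation': array([ 0.15630533,  0.01618437, -1.5484774 ])}
{'camera_matrix': array([[382.78510167,   0.        , 318.79303715],
       [  0.        , 382.78510167, 239.3130657 ],
       [  0.        ,   0.        ,   1.        ]]), 'hand_eye': array([[ 8.24513393e-04,  9.70987134e-01,  2.39130309e-01,
         6.62492515e+01],
       [ 9.99999554e-01, -6.90235829e-04, -6.45267074e-04,
         2.65572482e-01],
       [-4.61489720e-04,  2.39130735e-01, -9.70987270e-01,
         1.98726360e+01],
       [ 0.00000000e+00,  0.00000000e+00,  0.00000000e+00,
         1.00000000e+00]])}
```

View pics/top0.png

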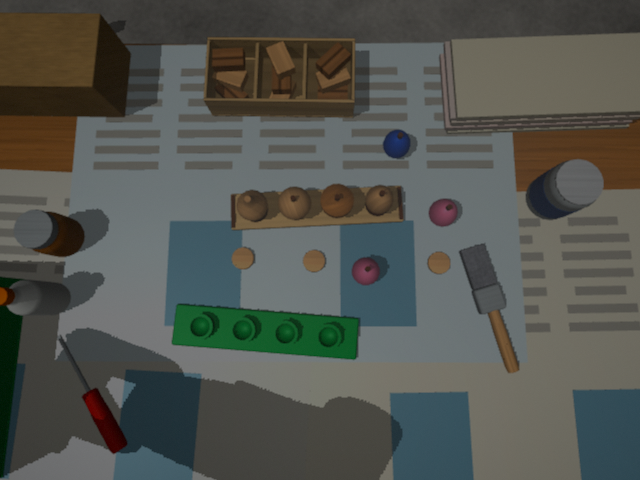

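View pics/scene0.png

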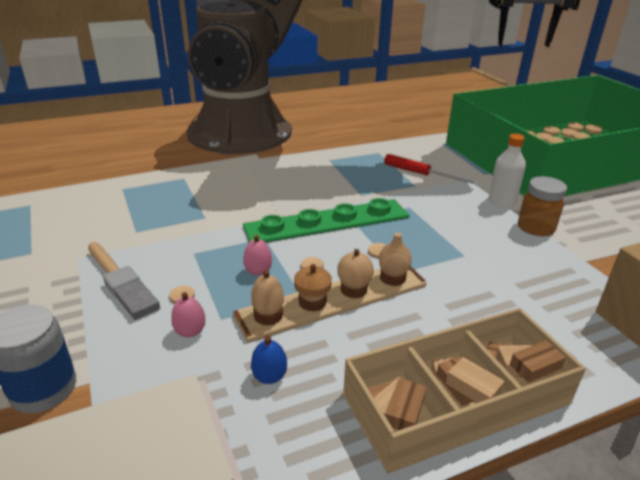

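The top view (up = +x) shows the rack row left to right: onion (252,206), ball (295,203), acorn (337,200), egg (380,199). The tray cups are at (202,326), (244,329), (287,333) and (331,336). The mapping is therefore egg to the leftmost cup, then acorn, ball, and onion to the rightmost. The pink and blue eggs are decoys. The scene view agrees.

```bash
cat > h.py <<'E'
from cell import *
import numpy as np, cv2
from scipy.spatial.transform import Rotation as R
from scipy.optimize import least_squares
def cloud(n):
    s=state(); p,d=read_camera(n); c=get_calibration(n); K=c["camera_matrix"]
    v,u=np.mgrid[:480,:640]
    P=np.stack([(u-K[0,2])/K[0,0]*d,-(v-K[1,2])/K[1,1]*d,-d],-1)
    if n=="wrist":
        H=c["hand_eye"]; P=P@H[:3,:3].T+H[:3,3]
        W=P@R.from_euler("xyz",s["tcp_rot"]).as_matrix().T+s["eef_pos"]
    else: W=P@R.from_euler("xyz",c["orientation"]).as_matrix().T+c["position"]
    W[d<=0]=np.nan
    return p,d,W
# upper profile radius vs height above origin unknown in detail; fit circle to a mid slice
def circ(P,r=None):
    f=lambda q:np.hypot(P[:,0]-q[0],P[:,1]-q[1])-(q[2] if r is None else r)
    x0=[*np.median(P[:,:2],0),25]
    return least_squares(f,x0,loss="soft_l1",f_scale=1).x
def tray(p,W):
    hsv=cv2.cvtColor(p,cv2.COLOR_RGB2HSV)
    g=(hsv[...,0]>50)&(hsv[...,0]<80)&(hsv[...,1]>130)&(W[...,0]>200)&(abs(W[...,1])<300)
    n,l,st,_=cv2.connectedComponentsWithStats(g.astype(np.uint8))
    return l==1+np.argmax(st[1:,4])
E
python3 - <<'E'
from h import *
np.set_printoptions(precision=1,suppress=True)
for n in("top","scene"):
    p,d,W=cloud(n); m=tray(p,W); T=W[m]; T=T[(T[:,2]>-10)&(T[:,2]<50)]
    print(n,len(T),np.percentile(T[:,2],[5,50,95]))
    r=cv2.minAreaRect(T[:,:2].astype(np.float32)); print("rect",r)
    z10=np.median(T[:,2]); c0=np.array(r[0])
    # rims: high points
    top=T[T[:,2]>z10+9]; 
    crit=(cv2.TERM_CRITERIA_EPS,20,.1)
    _,lab,cen=cv2.kmeans(top[:,:2].astype(np.float32),4,None,(3,50,.1),10,cv2.KMEANS_PP_CENTERS)
    for k in np.argsort(-cen[:,1]): q=top[lab[:,0]==k]; print(" cup",cen[k],circ(q),len(q),q[:,2].mean())
    if n=="top":
        for nm,(u,v) in dict(onion=(252,206),ball=(295,203),acorn=(337,200),egg=(380,199)).items():
            Q=W[v-20:v+24,u-19:u+19].reshape(-1,3); Q=Q[Q[:,2]>40]
            print(nm,Q[:,2].max(),Q.mean(0),len(Q),[cv2.minEnclosingCircle(Q[(Q[:,2]>z)][:,:2].astype(np.float32)) for z in(45,52,60)])
        tb=W[250:300,180:230].reshape(-1,3);print("table",np.nanmedian(tb[:,2]))
E
```

```text
top 7451 [ 9.2 11.7 25.4]
rect ((456.1791687011719, 34.219215393066406), (291.84393310546875, 63.7318000793457), 86.78163146972656)
 cup [462.  131.4] [462.6 130.5  16.9] 302 24.44818249865871
 cup [458.4  65.6] [458.8  64.9  16.9] 303 24.54647193794583
 cup [455.1  -0.4] [455.2  -0.8  16.7] 311 24.419708679276777
 cup [451.4 -66.8] [451.4 -66.3  16.7] 307 24.51212818142701
onion 89.41634250410289 [646.1  52.5  63.3] 749 [((650.1854858398438, 55.13985824584961), 23.986867904663086), ((649.7772216796875, 55.06858444213867), 23.01824951171875), ((649.3763427734375, 54.76837158203125), 20.052515029907227)]
ball 81.6132283291895 [650.6 -11.7  63.3] 861 [((654.5245361328125, -10.30808162689209), 25.761825561523438), ((654.0719604492188, -10.387801170349121), 25.21711540222168), ((653.864990234375, -10.22419261932373), 22.444002151489258)]
acorn 76.75286142126447 [656.6 -76.   59.2] 904 [((659.2996215820312, -75.92984771728516), 26.126245498657227), ((659.087158203125, -76.14205932617188), 25.885610580444336), ((658.471435546875, -75.59650421142578), 21.657419204711914)]
egg 86.95221971871092 [ 658.7 -139.8   64.7] 629 [((662.6566162109375, -141.1189727783203), 21.494403839111328), ((663.48779296875, -141.45159912109375), 20.772850036621094), ((663.3978271484375, -142.31759643554688), 19.031810760498047)]
table 2.6557340142886687
scene 3214 [ 8.1 12.1 25.3]
rect ((462.4040222167969, 34.04510498046875), (285.90020751953125, 59.64070510864258), 86.30756378173828)
 cup [468.8 132.4] [465.3 133.8  16.5] 128 24.06550287982732
 cup [465.2  66.8] [461.4  67.8  16.7] 136 23.97255219745236
 cup [461.2   0.9] [457.9   1.9  16.7] 147 23.986047196845437
 cup [457.7 -64.4] [454.1 -63.7  16.4] 144 24.079709414690242
```

Top-view tray: 291.8 x 63.7 mm with rims at 24.5 mm and 66 mm pitch, which all fits the given sizes. The bauble radii and the 66 mm pitch on the rack fit too. Next I go to a viewpoint above and between the rack and tray for a wrist-camera check.

Call:
arm_command(
  rows=[
    [[-0.858,-0.673,0,0,0,0,1],[-0.858,-0.673,0,0,0,0,1],[-0.858,-0.673,0,0,0,0,1],[-0.858,-0.673,0,0,0,0,1],[-0.858,-0.673,0,0,0,0,1]],
  ],
)

```text
t: 0.62
eef_pos: [331.4, 423.2, 404.8]
tcp_rot: [-3.14, 0.001, 2.722]
ft_force: [0.3, -0.2, 0.4]
opening: 1.001
grip_force: 0.0
```

Call:
arm_command(
  rows=[
    [[-0.858,-0.673,0,0,0,0,1],[-0.858,-0.673,0,0,0,0,1],[-0.858,-0.673,0,0,0,0,1],[-0.858,-0.673,0,0,0,0,1],[-0.858,-0.673,0,0,0,0,1]],
  ],
)

```text
t: 1.03
eef_pos: [408.6, 279.0, 404.8]
tcp_rot: [-3.141, 0.001, 2.722]
ft_force: [-0.1, 0.5, -0.3]
opening: 0.996
grip_force: 0.0
```

Call:
arm_command(
  rows=[
    [[-0.858,-0.673,0,0,0,0,1],[-0.858,-0.673,0,0,0,0,1],[-0.858,-0.673,0,0,0,0,1],[-0.858,-0.673,0,0,0,0,1],[-0.858,-0.673,0,0,0,0,1]],
  ],
)

```text
t: 1.45
eef_pos: [485.7, 134.6, 404.7]
tcp_rot: [-3.141, 0.001, 2.722]
ft_force: [-0.7, 0.3, -0.3]
opening: 1.0
grip_force: 0.0
```

Call:
arm_command(
  rows=[
    [[-0.858,-0.673,0,0,0,0.184,1],[-0.858,-0.673,0,0,0,0.184,1],[-0.858,-0.673,0,0,0,0.184,1],[-0.858,-0.673,0,0,0,0.184,1],[-0.858,-0.673,0,0,0,0.184,1],[-0.858,-0.673,0,0,0,0.184,1],[-0.858,-0.673,0,0,0,0.184,1],[-0.858,-0.673,0,0,0,0.184,1],[-0.858,-0.673,0,0,0,0.184,1],[-0.858,-0.673,0,0,0,0.184,1]],
  ],
)

```text
t: 2.28
eef_pos: [560.4, -4.9, 404.6]
tcp_rot: [-3.141, -0.0, 1.562]
ft_force: [0.0, 0.1, 0.7]
opening: 1.0
grip_force: 0.0
```

```bash
python3 - <<'E'
from h import *
p,d,W=cloud("wrist"); cv2.imwrite("pics/w1.png",p[:,:,::-1]); np.save("w1.npy",W)
m=tray(p,W); T=W[m]; T=T[(T[:,2]>-10)&(T[:,2]<50)]
z=np.median(T[:,2]); print(z, cv2.minAreaRect(T[:,:2].astype(np.float32)))
top=T[T[:,2]>z+9]
_,lab,cen=cv2.kmeans(top[:,:2].astype(np.float32),4,None,(3,50,.1),10,cv2.KMEANS_PP_CENTERS)
for k in np.argsort(-cen[:,1]): q=top[lab[:,0]==k]; print(" cup",cen[k].round(1),circ(q).round(1),len(q),q[:,2].mean().round(1))
for nm,c in dict(onion=(650,55),ball=(654,-10),acorn=(659,-76),egg=(663,-141.5)).items():
    Q=W.reshape(-1,3); Q=Q[np.hypot(Q[:,0]-c[0],Q[:,1]-c[1])<31]; Q=Q[(Q[:,2]>40)&(Q[:,2]<100)]
    if len(Q)<50: print(nm,len(Q)); continue
    t=Q[Q[:,2]>Q[:,2].max()-4]
    print(nm,Q[:,2].max().round(1),"tip",t.mean(0).round(1),len(Q),[np.round(np.hstack(cv2.minEnclosingCircle(Q[(Q[:,2]>z)][:,:2].astype(np.float32))),1) for z in(45,52,60)])
E
```

```text
10.657126332808446 ((457.4967041015625, 33.853416442871094), (288.32366943359375, 62.566226959228516), 86.84164428710938)
 cup [462.9 132.3] [462.5 132.4  17.2] 944 23.8
 cup [459.1  66.2] [458.9  66.9  17.1] 822 23.7
 cup [4.554e+02 4.000e-01] [455.3   1.2  17.1] 734 23.8
 cup [455.  -58.8] [451.7 -64.4  17.1] 449 23.6
onion 88.0 tip [649.6  56.8  86.5] 2547 [array([649.8,  56.7,  23.9]), array([649.6,  56.8,  22.8]), array([649.8,  56.9,  19.5])]
ball 81.7 tip [654.4  -8.9  79.1] 2629 [array([653.8,  -8.4,  25.7]), array([654.5,  -8.7,  25. ]), array([654.2,  -8.8,  21.7])]
acorn 63.0 tip [646.3 -73.4  60.5] 984 [array([658.7, -74.3,  25.7]), array([658.8, -74.3,  25.7]), array([649.5, -73.4,  14.6])]
egg 85.5 tip [ 663.5 -140.1   83.7] 1157 [array([ 662. , -140.2,   20.3]), array([ 662.5, -140. ,   19.8]), array([ 663.6, -140.2,   18. ])]
```

View pics/w1.png

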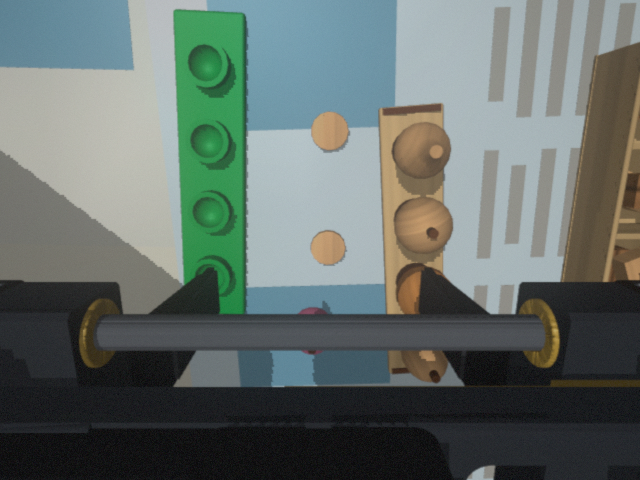

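The wrist view shows the tray's four green cups at (208,65), (209,142), (211,212) and (212,270), and the rack with onion (422,150), ball (423,225), acorn (415,285) and egg (425,365). These positions agree with the top view to within 2 mm, and the heights are right. I'll use the wrist values.

I pick the onion first, with the hand above it.

Call:
arm_command(
  rows=[
    [[0.419,0.592,0.7,0,0,-0.0124,1],[0.419,0.592,0.7,0,0,-0.0124,1],[0.419,0.592,0.7,0,0,-0.0124,1],[0.419,0.592,0.7,0,0,-0.0124,1],[0.419,0.592,0.7,0,0,-0.0124,1],[0.419,0.592,0.7,0,0,-0.0124,1],[0.419,0.592,0.7,0,0,-0.0124,1]],
  ],
)

```text
t: 2.92
eef_pos: [648.9, 57.4, 300.1]
tcp_rot: [-3.142, 0.0, 1.649]
ft_force: [0.0, -0.4, -0.7]
opening: 0.999
grip_force: 0.0
```

```bash
cat > g.py <<'E'
import sys
from h import *
a=[float(v) for v in sys.argv[1:]]; s=state()
R0=R.from_euler("xyz",s["tcp_rot"]); R1=R.from_euler("xyz",[np.pi,0,a[3]])
print("at",s["eef_pos"].round(1),s["tcp_rot"].round(3),"shift",(R0.inv().apply(np.array(a[:3])-s["eef_pos"])/150).round(3),"turn",((R0.inv()*R1).as_rotvec()/2/np.pi).round(4))
E
python3 g.py 649.7 57.2 216.7 1.640
python3 - <<'E'
from h import *
p,d,W=cloud("wrist"); cv2.imwrite("pics/w2.png",p[:,:,::-1])
Q=W.reshape(-1,3)
for nm,c in dict(onion=(650,57),ball=(654,-9)).items():
    q=Q[(np.hypot(Q[:,0]-c[0],Q[:,1]-c[1])<31)&(Q[:,2]>45)&(Q[:,2]<95)]
    print(nm,len(q),q[q[:,2]>q[:,2].max()-4].mean(0).round(1),[circ(q[abs(q[:,2]-z)<2]).round(1) for z in(48,55,60)])
E
```

```text
at [648.9  57.4 300.1] [-3.142  0.     1.649] shift [-0.002  0.005  0.556] turn [-0.      0.      0.0014]
onion 4340 [650.1  57.2  86.4] [array([650.2,  56.7,  23.4]), array([650.2,  56.5,  21.3]), array([650.2,  56.7,  18.3])]
ball 2179 [654.8  -8.6  78.9] [array([654.6,  -8.4,  25.2]), array([654.8,  -9.1,  23.5]), array([654.8,  -9. ,  20.8])]
```

View pics/w2.png

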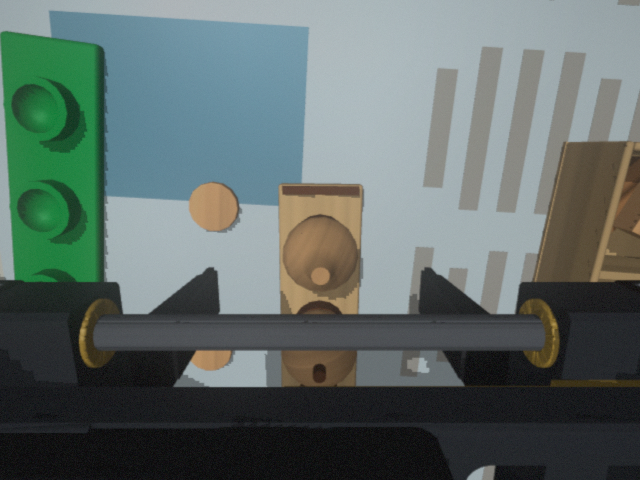

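The onion sits at (320,250), midway between the fingertips at (217,290) and (422,290), and the measurement confirms it. I descend and close.

Call:
arm_command(
  rows=[
    [[-0.002,0.008,0.2,0,0,0.0014,1],[-0.002,0.008,0.4,0,0,0.0014,1],[-0.002,0.008,0.556,0,0,0.0014,1],[-0.002,0.008,0.556,0,0,0.0014,1],[-0.002,0.008,0.556,0,0,0.0014,-1],[-0.002,0.008,0.556,0,0,0.0014,-1],[-0.002,0.008,0.556,0,0,0.0014,-1],[-0.002,0.008,0.556,0,0,0.0014,-1],[-0.002,0.008,0.556,0,0,0.0014,-1],[-0.002,0.008,0.556,0,0,0.0014,-1]],
  ],
)

```text
t: 3.8
eef_pos: [650.4, 57.0, 217.2]
tcp_rot: [3.14, 0.0, 1.639]
ft_force: [0.6, 0.1, -0.3]
opening: 0.636
grip_force: 0.0
```

Call:
arm_command(
  rows=[
    [[0,0,0,0,0,0,-1],[0,0,0,0,0,0,-1],[0,0,0,0,0,0,-1],[0,0,0,0,0,0,-1],[0,0,0,0,0,0,-1],[0,0,0,0,0,0,-1]],
  ],
)

```text
t: 4.3
eef_pos: [650.3, 57.0, 216.4]
tcp_rot: [-3.141, -0.0, 1.639]
ft_force: [-1.9, 0.2, 3.7]
opening: 0.5
grip_force: 30.0
```

Gripped at opening 0.50, which is 48 mm and right for the onion. Now I lift and transfer.

Call:
arm_command(
  rows=[
    [[0,0,-0.1,0,0,0,-1],[0,0,-0.25,0,0,0,-1],[0,0,-0.4,0,0,0,-1],[0,0,-0.56,0,0,0,-1],[-0.05,-0.1,-0.56,0,0,0,-1],[-0.15,-0.3,-0.56,0,0,0,-1],[-0.25,-0.5,-0.56,0,0,0,-1],[-0.35,-0.7,-0.56,0,0,0,-1]],
  ],
)

```text
t: 4.97
eef_pos: [547.9, -2.9, 300.2]
tcp_rot: [3.141, 0.0, 1.639]
ft_force: [1.6, -0.6, 0.4]
opening: 0.494
grip_force: 30.0
```

Call:
arm_command(
  rows=[
    [[-0.1,-0.2,0,0,0,0.005,-1],[-0.2,-0.4,0,0,0,0.01,-1],[-0.3,-0.55,0,0,0,0.0194,-1],[-0.37,-0.677,0,0,0,0.0194,-1],[-0.37,-0.677,0,0,0,0.0194,-1],[-0.37,-0.677,0,0,0,0.0194,-1],[-0.37,-0.677,0,0,0,0.0194,-1]],
  ],
)

```text
t: 5.55
eef_pos: [452.3, -64.8, 300.5]
tcp_rot: [3.14, 0.0, 1.517]
ft_force: [0.2, -0.2, -1.0]
opening: 0.496
grip_force: 30.0
```

```bash
python3 g.py 451.7 -64.8 217.7 1.517; python3 - <<'E'
from h import *
p,d,W=cloud("wrist"); cv2.imwrite("pics/w3.png",p[:,:,::-1])
E
```

```text
at [452.3 -64.8 300.5] [3.14  0.    1.517] shift [-0.    -0.005  0.552] turn [ 0.0002  0.     -0.    ]
```

View pics/w3.png

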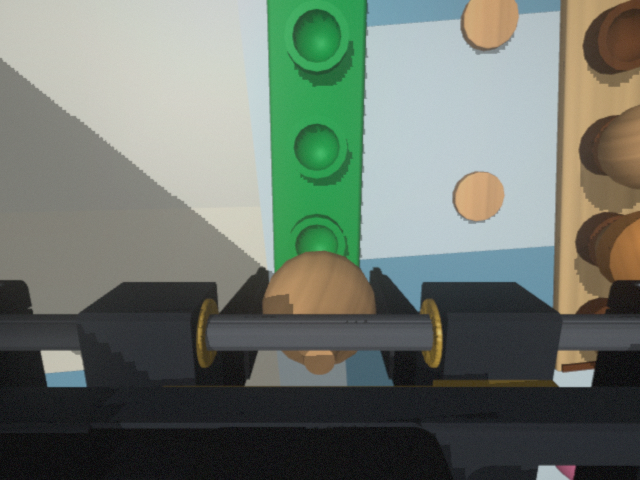

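The onion hangs upright at (319,300), in line with the column of tray cups at x≈318. I lower it gently.

Call:
arm_command(
  rows=[
    [[0,-0.004,0.15,0,0,0,-1],[0,-0.004,0.3,0,0,0,-1],[0,-0.004,0.42,0,0,0,-1],[0,-0.004,0.48,0,0,0,-1],[0,-0.004,0.51,0,0,0,-1],[0,-0.004,0.53,0,0,0,-1],[0,-0.004,0.545,0,0,0,-1],[0,-0.004,0.548,0,0,0,-1],[0,-0.004,0.548,0,0,0,-1]],
  ],
)

```text
t: 6.35
eef_pos: [451.2, -64.8, 218.6]
tcp_rot: [3.141, 0.0, 1.517]
ft_force: [-0.4, 0.9, 0.1]
opening: 0.497
grip_force: 30.0
```

Call:
arm_command(
  rows=[
    [[0,0.002,0.003,0,0,0,-1],[0,0.002,0.007,0,0,0,-1],[0,0.002,0.007,0,0,0,-1],[0,0.002,0.007,0,0,0,0.6],[0,0.002,0.007,0,0,0,0.6],[0,0.002,0.007,0,0,0,0.6],[0,0.002,0.007,0,0,0,0.6],[0,0.002,0.007,0,0,0,0.6],[0,0.002,0.007,0,0,0,0.6],[0,0.002,0.007,0,0,0,0.6]],
  ],
)

```text
t: 7.18
eef_pos: [451.3, -64.8, 217.1]
tcp_rot: [3.142, -0.0, 1.517]
ft_force: [0.1, 0.6, 0.2]
opening: 0.799
grip_force: 0.0
```

Call:
arm_command(
  rows=[
    [[0,0,-0.1,0,0,0,0.6],[0,0,-0.3,0,0,0,0.6],[0,0,-0.56,0,0,0,1],[0,0,-0.56,0,0,0,1],[0.1,0.25,-0.56,0,0,0,1],[0.15,0.45,-0.56,0,0,0,1],[0.22,0.67,-0.56,0,0,0,1],[0.22,0.67,-0.56,0,0,0,1]],
  ],
)

```text
t: 7.85
eef_pos: [557.6, -36.3, 301.1]
tcp_rot: [3.138, 0.0, 1.518]
ft_force: [-1.1, 0.3, 0.0]
opening: 0.995
grip_force: 0.0
```

Call:
arm_command(
  rows=[
    [[0.1,0.25,0,0,0,-0.0194,1],[0.15,0.45,0,0,0,-0.0194,1],[0.227,0.663,0,0,0,-0.0194,1],[0.227,0.663,0,0,0,-0.0194,1],[0.227,0.663,0,0,0,-0.0194,1],[0.227,0.663,0,0,0,-0.0194,1]],
  ],
)

```text
t: 8.35
eef_pos: [653.9, -8.6, 300.4]
tcp_rot: [-3.14, -0.0, 1.639]
ft_force: [-0.3, -0.6, 0.2]
opening: 1.003
grip_force: 0.0
```

```bash
python3 g.py 654.5 -8.7 218 1.640; cat > look.py <<'E'
from h import *
import sys
p,d,W=cloud("wrist"); cv2.imwrite("pics/%s.png"%sys.argv[1],p[:,:,::-1])
x,y=map(float,sys.argv[2:4]); Q=W.reshape(-1,3)
q=Q[(np.hypot(Q[:,0]-x,Q[:,1]-y)<31)&(Q[:,2]>42)&(Q[:,2]<95)]
print(len(q),q[q[:,2]>q[:,2].max()-4].mean(0).round(1),[circ(q[abs(q[:,2]-z)<2]).round(1) for z in(48,52,56,60)])
p,d,W=cloud("top"); cv2.imwrite("pics/t%s.png"%sys.argv[1],p[270:370,150:390,::-1].repeat(3,0).repeat(3,1))
E
python3 look.py w4 654.5 -8.7
```

```text
at [653.9  -8.6 300.4] [-3.14  -0.     1.639] shift [-0.001  0.005  0.549] turn [-0.0003 -0.0001 -0.0002]
5113 [654.8  -8.9  79. ] [array([654.7,  -9.2,  25.4]), array([654.8,  -9.1,  24.6]), array([654.7,  -9.2,  23.2]), array([654.7,  -9.2,  20.9])]
```

View pics/tw4.png

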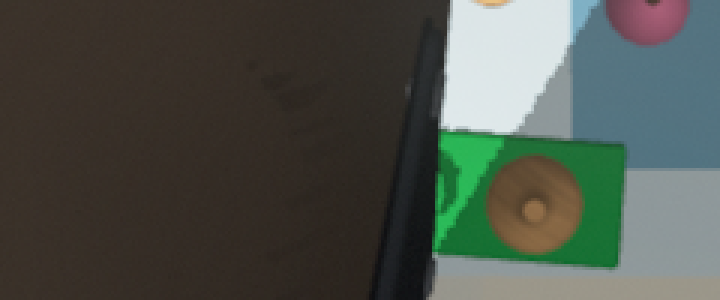

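The top crop (3x) shows the onion upright in the rightmost cup at about (535,205). Next is the ball.

Call:
arm_command(
  rows=[
    [[-0.003,0.005,0.2,0,0,0,0.5],[-0.003,0.005,0.4,0,0,0,0.5],[-0.003,0.005,0.556,0,0,0,0.5],[-0.003,0.005,0.556,0,0,0,0.5],[-0.003,0.005,0.556,0,0,0,-1],[-0.003,0.005,0.556,0,0,0,-1],[-0.003,0.005,0.556,0,0,0,-1],[-0.003,0.005,0.556,0,0,0,-1],[-0.003,0.005,0.556,0,0,0,-1],[-0.003,0.005,0.556,0,0,0,-1]],
  ],
)

```text
t: 9.28
eef_pos: [655.3, -9.0, 219.3]
tcp_rot: [3.141, 0.0, 1.639]
ft_force: [-4.5, -0.9, 6.7]
opening: 0.536
grip_force: 30.0
```

Call:
arm_command(
  rows=[
    [[0,0,0,0,0,0,-1],[0,0,0,0,0,0,-1],[0,0,0,0,0,0,-1]],
  ],
)

```text
t: 9.53
eef_pos: [655.3, -9.1, 219.3]
tcp_rot: [3.14, 0.0, 1.639]
ft_force: [-3.7, -0.8, 7.2]
opening: 0.536
grip_force: 30.0
```

Ball gripped at opening 0.536 (51 mm). The arm reads 219.3 mm instead of 217, with about 7 N upward, so I lift a little and check how the ball sits in the grip.

Call:
arm_command(
  rows=[
    [[0,0,-0.03,0,0,0,-1],[0,0,-0.08,0,0,0,-1],[0,0,-0.2,0,0,0,-1],[0,0,-0.4,0,0,0,-1],[0,0,-0.56,0,0,0,-1],[0,0,-0.56,0,0,0,-1],[0,0,-0.56,0,0,0,-1]],
  ],
)

```text
t: 10.12
eef_pos: [655.4, -9.0, 303.8]
tcp_rot: [3.138, 0.001, 1.639]
ft_force: [-0.5, -1.2, -1.2]
opening: 0.533
grip_force: 30.0
```

```bash
python3 - <<'E'
from h import *
s=state();print(s["eef_pos"].round(1),s["ft_force"].round(1),s["opening"])
p,d,W=cloud("wrist"); cv2.imwrite("pics/w5.png",p[:,:,::-1]); e=s["eef_pos"]
q=W.reshape(-1,3)-e; q=q[(np.hypot(q[:,0],q[:,1])<24)&(q[:,2]<-138)&(q[:,2]>-185)]
t=q[q[:,2]>q[:,2].max()-4].mean(0); print(len(q),"tip",t.round(1))
b=q[(q[:,2]<t[2]-12)]
f=lambda c:np.linalg.norm(b-c,axis=1)-26
r=least_squares(f,[0,0,-171],loss="soft_l1"); print(r.x.round(1),np.abs(r.fun).mean())
E
```

```text
[655.4  -9.  303.8] [-0.5 -1.2 -1.2] 0.5326029611346443
6214 tip [   1.1   -3.3 -140.2]
[ 1.300e+00 -1.000e-01 -1.745e+02] 0.3528577618356824
```

View pics/w5.png

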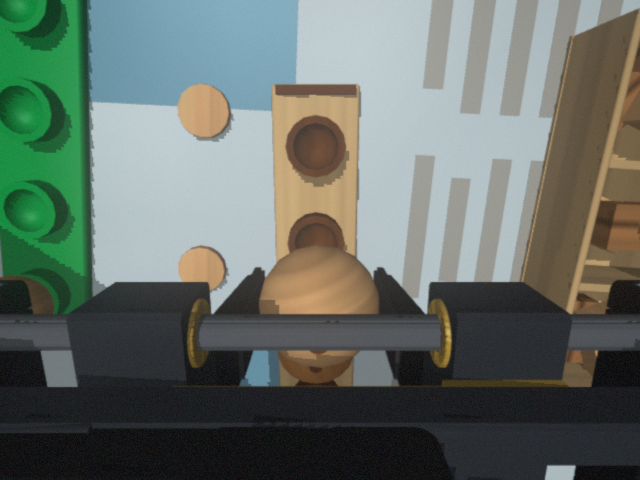

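The ball is held upright (about 5° tilt) with its centre 3.4 mm below the grasp point, so it is seated at TCP z ≈ 219.5. I transfer it to the third cup.

Call:
arm_command(
  rows=[
    [[0.01,-0.1,0,0,0,0,-1],[0.02,-0.25,0,0,0,0,-1],[0.04,-0.45,0,0,0,0,-1],[0.08,-0.65,0,0,0,0,-1],[0.08,-0.65,0,0,0,0,-1]],
  ],
)

```text
t: 10.58
eef_pos: [552.9, -3.0, 300.5]
tcp_rot: [-3.135, -0.001, 1.639]
ft_force: [1.5, -0.2, -0.5]
opening: 0.532
grip_force: 30.0
```

Call:
arm_command(
  rows=[
    [[0.01,-0.15,0,0,0,0.005,-1],[0.02,-0.35,0,0,0,0.01,-1],[0.04,-0.55,0,0,0,0.0194,-1],[0.078,-0.681,0,0,0,0.0194,-1],[0.078,-0.681,0,0,0,0.0194,-1],[0.078,-0.681,0,0,0,0.0194,-1]],
  ],
)

```text
t: 11.08
eef_pos: [454.4, 1.1, 301.5]
tcp_rot: [-3.141, -0.0, 1.517]
ft_force: [0.1, -0.1, -0.9]
opening: 0.536
grip_force: 30.0
```

```bash
python3 g.py 454.7 1.1 220.5 1.517
```

```text
at [454.4   1.1 301.5] [-3.141 -0.     1.517] shift [-0.     0.002  0.54 ] turn [-0.0001 -0.      0.    ]
```

Call:
arm_command(
  rows=[
    [[0,0.002,0.15,0,0,0,-1],[0,0.002,0.3,0,0,0,-1],[0,0.002,0.42,0,0,0,-1],[0,0.002,0.48,0,0,0,-1],[0,0.002,0.51,0,0,0,-1],[0,0.002,0.53,0,0,0,-1],[0,0.002,0.535,0,0,0,-1],[0,0.002,0.535,0,0,0,-1],[0,0.002,0.535,0,0,0,-1]],
  ],
)

```text
t: 11.83
eef_pos: [455.1, 1.1, 222.0]
tcp_rot: [3.14, 0.0, 1.517]
ft_force: [0.3, -0.4, -0.7]
opening: 0.539
grip_force: 30.0
```

Call:
arm_command(
  rows=[
    [[0,0,0.005,0,0,0,-1],[0,0,0.01,0,0,0,-1],[0,0,0.014,0,0,0,-1],[0,0,0.014,0,0,0,-1],[0,0,0.014,0,0,0,-1]],
  ],
)

```text
t: 12.25
eef_pos: [454.9, 1.0, 219.4]
tcp_rot: [3.141, -0.0, 1.517]
ft_force: [0.1, -0.7, 1.6]
opening: 0.534
grip_force: 30.0
```

Call:
arm_command(
  rows=[
    [[0,0,0,0,0,0,0.6],[0,0,0,0,0,0,0.6],[0,0,0,0,0,0,0.6],[0,0,0,0,0,0,0.6],[0,0,0,0,0,0,0.6],[0,0,0,0,0,0,0.6],[0,0,-0.1,0,0,0,0.6],[0,0,-0.3,0,0,0,0.6],[0,0,-0.55,0,0,0,0.6],[0,0,-0.55,0,0,0,0.6]],
  ],
)

```text
t: 13.08
eef_pos: [455.5, 1.1, 306.6]
tcp_rot: [3.135, 0.001, 1.517]
ft_force: [0.6, -0.1, 1.4]
opening: 0.802
grip_force: 0.0
```

Call:
arm_command(
  rows=[
    [[-0.1,0.25,0,0,0,0,0.6],[-0.15,0.45,0,0,0,0,0.6],[-0.217,0.69,0,0,0,0,0.6],[-0.217,0.69,0,0,0,0,0.6],[-0.217,0.69,0,0,0,0,0.6]],
  ],
)

```text
t: 13.5
eef_pos: [557.3, -37.5, 301.1]
tcp_rot: [-3.141, -0.0, 1.516]
ft_force: [-0.3, 0.5, -0.9]
opening: 0.798
grip_force: 0.0
```

Call:
arm_command(
  rows=[
    [[-0.1,0.25,0,0,0,-0.0194,0.6],[-0.15,0.45,0,0,0,-0.0194,0.6],[-0.217,0.69,0,0,0,-0.0194,0.6],[-0.217,0.69,0,0,0,-0.0194,0.6],[-0.217,0.69,0,0,0,-0.0194,0.6],[-0.217,0.69,0,0,0,-0.0194,0.6],[-0.217,0.69,0,0,0,-0.0194,0.6]],
  ],
)

```text
t: 14.08
eef_pos: [656.9, -74.5, 301.7]
tcp_rot: [-3.14, -0.0, 1.639]
ft_force: [0.8, 0.8, 0.4]
opening: 0.8
grip_force: 0.0
```

```bash
python3 g.py 659.2 -75 218 1.640; python3 look.py w6 659.2 -75
```

```text
at [656.9 -74.5 301.7] [-3.14  -0.     1.639] shift [-0.004  0.015  0.558] turn [-0.0002 -0.0001 -0.0001]
5293 [659.3 -74.7  73.4] [array([659.3, -75. ,  25.7]), array([659.3, -75. ,  25. ]), array([659.3, -75.1,  22.3]), array([659.4, -74.9,  15.8])]
```

View pics/tw6.png

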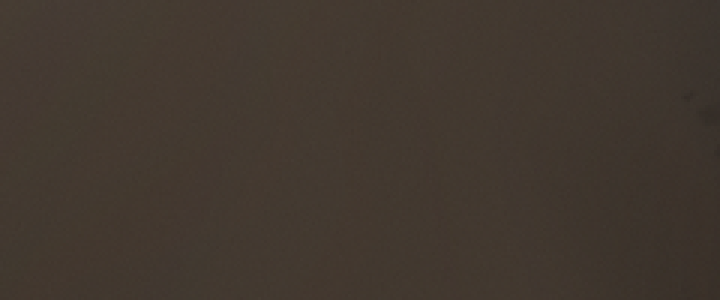

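The top view is blocked by the arm, so I'll check the ball from the wrist later. The acorn is measured at (659.3,-75.0) with cap radius 25.7, as expected. I descend and close.

Call:
arm_command(
  rows=[
    [[-0.003,0.016,0.2,0,0,0,0.5],[-0.003,0.016,0.4,0,0,0,0.5],[-0.003,0.016,0.56,0,0,0,0.5],[-0.003,0.016,0.56,0,0,0,0.5],[-0.003,0.016,0.56,0,0,0,0.5],[-0.003,0.016,0.56,0,0,0,0.5]],
  ],
)

```text
t: 14.68
eef_pos: [660.7, -75.3, 219.4]
tcp_rot: [3.14, 0.0, 1.639]
ft_force: [0.4, 1.0, 0.2]
opening: 0.75
grip_force: 0.0
```

Call:
arm_command(
  rows=[
    [[0,0,0,0,0,0,-1],[0,0,0,0,0,0,-1],[0,0,0,0,0,0,-1],[0,0,0,0,0,0,-1],[0,0,0,0,0,0,-1],[0,0,0,0,0,0,-1],[0,0,0,0,0,0,-1],[0,0,0,0,0,0,-1]],
  ],
)

```text
t: 15.35
eef_pos: [659.9, -75.4, 218.6]
tcp_rot: [-3.14, -0.0, 1.639]
ft_force: [-6.8, -0.5, 6.7]
opening: 0.539
grip_force: 30.0
```

Call:
arm_command(
  rows=[
    [[0,0,-0.1,0,0,0,-1],[0,0,-0.25,0,0,0,-1],[0,0,-0.4,0,0,0,-1],[0,0,-0.56,0,0,0,-1],[0.08,-0.1,-0.56,0,0,0,-1],[0.2,-0.25,-0.56,0,0,0,-1],[0.32,-0.42,-0.56,0,0,0,-1],[0.45,-0.6,-0.56,0,0,0,-1],[0.45,-0.6,-0.56,0,0,0,-1]],
  ],
)

```text
t: 16.1
eef_pos: [562.0, -11.8, 302.1]
tcp_rot: [-3.138, -0.001, 1.64]
ft_force: [0.9, -0.1, -0.2]
opening: 0.539
grip_force: 30.0
```

Call:
arm_command(
  rows=[
    [[0.1,-0.15,0,0,0,0.005,-1],[0.25,-0.35,0,0,0,0.01,-1],[0.45,-0.55,0,0,0,0.0194,-1],[0.589,-0.675,0,0,0,0.0194,-1],[0.589,-0.675,0,0,0,0.0194,-1],[0.589,-0.675,0,0,0,0.0194,-1],[0.589,-0.675,0,0,0,0.0194,-1],[0.589,-0.675,0,0,0,0.0194,-1]],
  ],
)

```text
t: 16.77
eef_pos: [460.0, 66.6, 302.0]
tcp_rot: [3.14, -0.0, 1.516]
ft_force: [0.2, -0.4, 0.1]
opening: 0.54
grip_force: 30.0
```

```bash
python3 g.py 458.6 67.0 220 1.517;python3 - <<'E'
from h import *
s=state()
p,d,W=cloud("wrist"); cv2.imwrite("pics/w7.png",p[:,:,::-1]); e=s["eef_pos"]
q=W.reshape(-1,3)-e; q=q[(np.hypot(q[:,0],q[:,1])<27)&(q[:,2]<-132)&(q[:,2]>-185)]
for z in range(-175,-135,5):
    b=q[abs(q[:,2]-z)<1.5]
    if len(b)>20: print(z,len(b),circ(b).round(1))
E
```

```text
at [460.   66.6 302. ] [ 3.14  -0.     1.516] shift [ 0.002 -0.01   0.547] turn [ 0.0002 -0.     -0.0001]
-175 175 [ 0.8 -0.4 26.5]
-170 197 [ 0.8 -0.4 26.5]
-165 1659 [ 0.9  0.4 24.2]
-160 2570 [ 0.8  0.6 18.1]
-155 255 [ 6050.3 70031.5 70285.6]
-150 23 [-299.9   17.   275.8]
-145 27 [ 0.6  0.9 26.8]
-140 47 [ 0.6 -6.6 25.8]
```

View pics/w7.png

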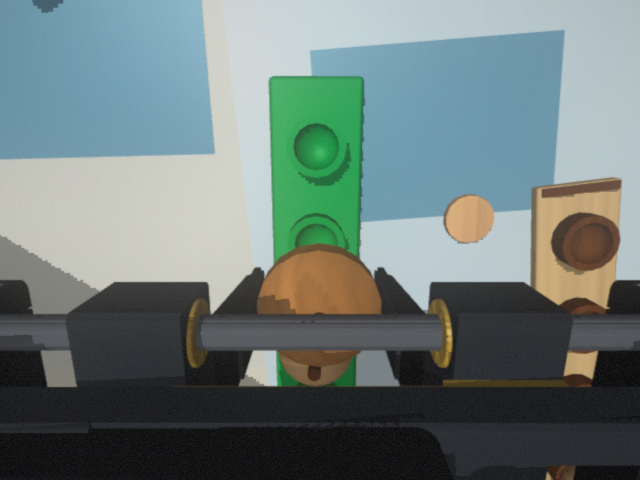

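The acorn hangs upright at (319,310), in line with the tray cups at (317,146) and (317,240), the second of which is just ahead. I lower it.

Call:
arm_command(
  rows=[
    [[0.001,-0.008,0.15,0,0,0,-1],[0.001,-0.008,0.3,0,0,0,-1],[0.001,-0.008,0.42,0,0,0,-1],[0.001,-0.008,0.48,0,0,0,-1],[0.001,-0.008,0.51,0,0,0,-1],[0.001,-0.008,0.53,0,0,0,-1],[0.001,-0.008,0.54,0,0,0,-1],[0.001,-0.008,0.54,0,0,0,-1],[0.001,-0.008,0.54,0,0,0,-1]],
  ],
)

```text
t: 17.57
eef_pos: [458.1, 67.3, 221.4]
tcp_rot: [3.141, -0.0, 1.517]
ft_force: [0.2, 1.1, -0.1]
opening: 0.541
grip_force: 30.0
```

Call:
arm_command(
  rows=[
    [[0,0.003,0.005,0,0,0,-1],[0,0.003,0.01,0,0,0,-1],[0,0.003,0.016,0,0,0,-1],[0,0.003,0.016,0,0,0,-1],[0,0.003,0.016,0,0,0,-1]],
  ],
)

```text
t: 17.98
eef_pos: [458.5, 67.2, 219.0]
tcp_rot: [3.14, 0.0, 1.517]
ft_force: [-0.4, -2.0, 8.4]
opening: 0.538
grip_force: 30.0
```

Call:
arm_command(
  rows=[
    [[0,0,0,0,0,0,0.6],[0,0,0,0,0,0,0.6],[0,0,0,0,0,0,0.6],[0,0,0,0,0,0,0.6],[0,0,0,0,0,0,0.6],[0,0,0,0,0,0,0.6],[0,0,-0.1,0,0,0,0.6],[0,0,-0.3,0,0,0,0.6],[0,0,-0.55,0,0,0,0.6],[0,0,-0.55,0,0,0,0.6]],
  ],
)

```text
t: 18.82
eef_pos: [459.0, 67.4, 305.7]
tcp_rot: [3.135, -0.0, 1.517]
ft_force: [-0.1, 0.1, -0.1]
opening: 0.799
grip_force: 0.0
```

Call:
arm_command(
  rows=[
    [[-0.1,0.2,0,0,0,0,0.6],[-0.3,0.4,0,0,0,0,0.6],[-0.5,0.55,0,0,0,0,0.6],[-0.656,0.72,0,0,0,0,0.6],[-0.656,0.72,0,0,0,0,0.6],[-0.656,0.72,0,0,0,0,0.6]],
  ],
)

```text
t: 19.32
eef_pos: [561.4, -38.0, 300.2]
tcp_rot: [-3.141, -0.0, 1.515]
ft_force: [-1.0, -1.0, -0.5]
opening: 0.801
grip_force: 0.0
```

Call:
arm_command(
  rows=[
    [[-0.2,0.2,0,0,0,-0.0194,0.6],[-0.35,0.4,0,0,0,-0.0194,0.6],[-0.5,0.55,0,0,0,-0.0194,0.6],[-0.656,0.72,0,0,0,-0.0194,0.6],[-0.656,0.72,0,0,0,-0.0194,0.6],[-0.656,0.72,0,0,0,-0.0194,0.6],[-0.656,0.72,0,0,0,-0.0194,0.6],[-0.656,0.72,0,0,0,-0.0194,0.6],[-0.656,0.72,0,0,0,-0.0194,0.6]],
  ],
)

```text
t: 20.07
eef_pos: [662.9, -139.7, 301.1]
tcp_rot: [-3.141, -0.0, 1.64]
ft_force: [-0.6, -0.5, -1.0]
opening: 0.8
grip_force: 0.0
```

```bash
python3 g.py 663.6 -140.9 214 1.640; python3 look.py w8 663.6 -140.9
```

```text
at [ 662.9 -139.7  301.1] [-3.141 -0.     1.64 ] shift [-0.009  0.004  0.581] turn [-0. -0. -0.]
3619 [ 663.8 -140.6   83.8] [array([ 663.8, -140.9,   21. ]), array([ 663.8, -140.9,   20.3]), array([ 663.8, -140.9,   19.3]), array([ 663.8, -140.9,   17.9])]
```

View pics/w8.png

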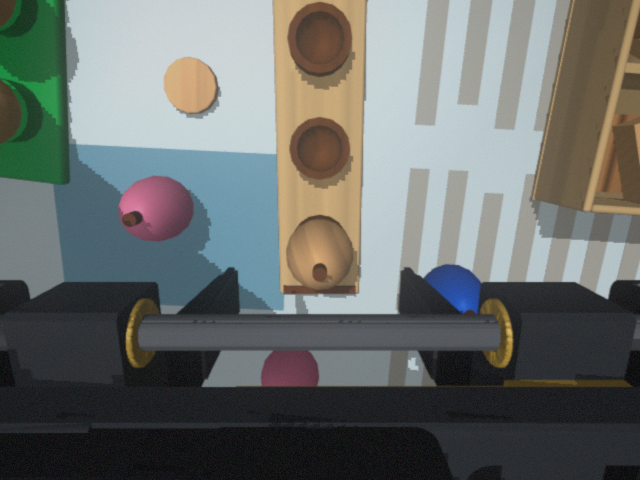

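The egg is at (320,250), midway between the fingers. A blue egg at (450,290) stands near the +x finger and a pink one is at (290,375), so I measure their clearance.

```bash
python3 - <<'E'
from h import *
p,d,W=cloud("wrist"); h=cv2.cvtColor(p,cv2.COLOR_RGB2HSV)
b=(h[...,0]>108)&(h[...,0]<130)&(h[...,1]>180)&(h[...,2]>60); k=(h[...,0]>160)&(h[...,1]>90)
for n,m in(("blue",b),("pinkfar",k&(np.arange(480)[:,None]>340)),("pink",k&(np.arange(480)[:,None]<300))):
    q=W[m]; q=q[(q[:,2]>8)&(q[:,2]<90)]; print(n,len(q),q.min(0).round(),q.max(0).round())
E
```

```text
blue 800 [ 744. -169.   39.] [ 770. -152.   58.]
pinkfar 1742 [ 629. -242.   19.] [ 670. -222.   54.]
pink 2635 [ 538. -140.   26.] [ 573. -101.   68.]
```

Clearance is fine: the blue egg starts about 744 mm in x, and the finger's outer face is at about 714 mm. Now I take the egg.

Call:
arm_command(
  rows=[
    [[-0.008,0.003,0.2,0,0,0,0.5],[-0.008,0.003,0.4,0,0,0,0.5],[-0.008,0.003,0.57,0,0,0,0.4],[-0.008,0.003,0.58,0,0,0,0.3],[-0.008,0.003,0.58,0,0,0,0.3],[-0.008,0.003,0.58,0,0,0,0.3]],
  ],
)

```text
t: 20.72
eef_pos: [664.4, -142.0, 215.3]
tcp_rot: [3.14, 0.0, 1.639]
ft_force: [0.4, -0.1, 0.2]
opening: 0.655
grip_force: 0.0
```

Call:
arm_command(
  rows=[
    [[0,0,0,0,0,0,-1],[0,0,0,0,0,0,-1],[0,0,0,0,0,0,-1],[0,0,0,0,0,0,-1],[0,0,0,0,0,0,-1],[0,0,0,0,0,0,-1],[0,0,0,0,0,0,-1],[0,0,0,0,0,0,-1]],
  ],
)

```text
t: 21.38
eef_pos: [663.9, -142.1, 214.8]
tcp_rot: [3.141, 0.0, 1.639]
ft_force: [-3.3, 0.0, 6.5]
opening: 0.447
grip_force: 30.0
```

Call:
arm_command(
  rows=[
    [[0,0,-0.1,0,0,0,-1],[0,0,-0.25,0,0,0,-1],[0,0,-0.42,0,0,0,-1],[0,0,-0.58,0,0,0,-1],[0.15,-0.1,-0.58,0,0,0,-1],[0.35,-0.25,-0.58,0,0,0,-1],[0.55,-0.4,-0.58,0,0,0,-1],[0.8,-0.55,-0.58,0,0,0,-1],[0.957,-0.609,-0.58,0,0,0,-1],[0.957,-0.609,-0.58,0,0,0,-1]],
  ],
)

```text
t: 22.22
eef_pos: [560.8, -1.5, 301.4]
tcp_rot: [-3.14, -0.001, 1.642]
ft_force: [0.4, -0.6, -0.8]
opening: 0.45
grip_force: 30.0
```

Call:
arm_command(
  rows=[
    [[0.15,-0.1,0,0,0,0.005,-1],[0.35,-0.25,0,0,0,0.01,-1],[0.55,-0.4,0,0,0,0.0194,-1],[0.8,-0.55,0,0,0,0.0194,-1],[0.957,-0.609,0,0,0,0.0194,-1],[0.957,-0.609,0,0,0,0.0194,-1],[0.957,-0.609,0,0,0,0.0194,-1],[0.957,-0.609,0,0,0,0.0194,-1]],
  ],
)

```text
t: 22.88
eef_pos: [462.8, 131.7, 301.2]
tcp_rot: [3.14, -0.0, 1.517]
ft_force: [-0.2, -0.6, -1.1]
opening: 0.45
grip_force: 30.0
```

```bash
python3 g.py 462.3 131.8 216 1.517;python3 - <<'E'
from h import *
p,d,W=cloud("wrist"); cv2.imwrite("pics/w9.png",p[:,:,::-1])
E
```

```text
at [462.8 131.7 301.2] [ 3.14  -0.     1.517] shift [ 0.    -0.004  0.568] turn [ 0.0002 -0.      0.    ]
```

View pics/w9.png

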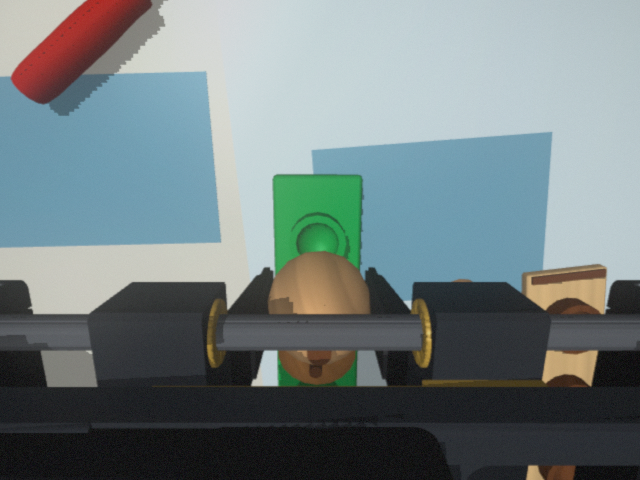

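The egg hangs upright at (319,300), and the free left-end cup is at (318,240), on line. I lower it.

Call:
arm_command(
  rows=[
    [[0,-0.003,0.15,0,0,0,-1],[0,-0.003,0.3,0,0,0,-1],[0,-0.003,0.43,0,0,0,-1],[0,-0.003,0.49,0,0,0,-1],[0,-0.003,0.52,0,0,0,-1],[0,-0.003,0.545,0,0,0,-1],[0,-0.003,0.56,0,0,0,-1],[0,-0.003,0.56,0,0,0,-1],[0,-0.003,0.56,0,0,0,-1]],
  ],
)

```text
t: 23.68
eef_pos: [461.9, 132.0, 217.5]
tcp_rot: [3.141, -0.0, 1.517]
ft_force: [-0.5, -0.6, -0.8]
opening: 0.453
grip_force: 30.0
```

Call:
arm_command(
  rows=[
    [[0,0,0.005,0,0,0,-1],[0,0,0.01,0,0,0,-1],[0,0,0.014,0,0,0,-1],[0,0,0.014,0,0,0,-1],[0,0,0.014,0,0,0,-1]],
  ],
)

```text
t: 24.1
eef_pos: [461.8, 132.0, 215.1]
tcp_rot: [3.141, -0.0, 1.517]
ft_force: [0.1, -2.6, 3.7]
opening: 0.454
grip_force: 30.0
```

Call:
arm_command(
  rows=[
    [[0,0,0,0,0,0,0.5],[0,0,0,0,0,0,0.5],[0,0,0,0,0,0,0.5],[0,0,0,0,0,0,0.5],[0,0,0,0,0,0,0.5],[0,0,0,0,0,0,0.5],[0,0,-0.1,0,0,0,0.5],[0,0,-0.3,0,0,0,0.5],[0,0,-0.6,0,0,0,0.5],[0,0,-0.9,0,0,0,0.5]],
  ],
)

```text
t: 24.93
eef_pos: [461.4, 132.0, 344.2]
tcp_rot: [-3.139, 0.0, 1.517]
ft_force: [0.5, 0.1, -0.3]
opening: 0.75
grip_force: 0.0
```

Call:
arm_command(
  rows=[
    [[0.3,0,0,0,0,0,0.5],[0.6,0,0,0,0,0,0.5],[0.9,0,0,0,0,0,0.5],[0.9,0,0,0,0,0,0.5],[0.9,0,0,0,0,0,0.5],[0.9,0,0,0,0,0,0.5],[0.9,0,0,0,0,0,0.5]],
  ],
)

```text
t: 25.52
eef_pos: [468.9, 265.9, 342.9]
tcp_rot: [-3.141, 0.0, 1.517]
ft_force: [0.4, 1.0, -0.7]
opening: 0.749
grip_force: 0.0
```

```bash
python3 - <<'E'
from h import *
p,d,W=cloud("top"); t=p[270:380,140:390,::-1]; cv2.imwrite("pics/ft.png",cv2.resize(t,None,fx=3,fy=3))
p,d,W=cloud("scene"); cv2.imwrite("pics/fs.png",cv2.resize(p[150:270,200:460,::-1],None,fx=3,fy=3))
W=W.reshape(-1,3)
p,d,V=cloud("top"); V=V.reshape(-1,3)
# cup positions in the top frame
for n,c,z0,r in(("egg",(462.6,130.8),40.1,22),("acorn",(458.9,65),38.7,0),("ball",(455.2,-.7),45.2,26),("onion",(451.5,-66.4),42.7,24)):
    q=V[(np.hypot(V[:,0]-c[0],V[:,1]-c[1])<32)&(V[:,2]>44)&(V[:,2]<100)]
    if len(q)>50: print(n,len(q),q[:,2].max().round(1),"tip",q[q[:,2]>q[:,2].max()-5].mean(0).round(1),np.hstack(cv2.minEnclosingCircle(q[q[:,2]<62][:,:2].astype(np.float32))).round(1))
E
```

```text
egg 677 86.3 tip [462.2 128.5  84.5] [462.6 130.1  21.3]
acorn 1002 76.6 tip [457.7  62.5  74.6] [458.5  64.4  25.9]
ball 972 82.8 tip [454.1  -1.5  80.4] [455.1  -0.8  25.7]
onion 835 89.4 tip [450.7 -66.7  87.2] [451.5 -66.5  23.9]
```

View pics/ft.png

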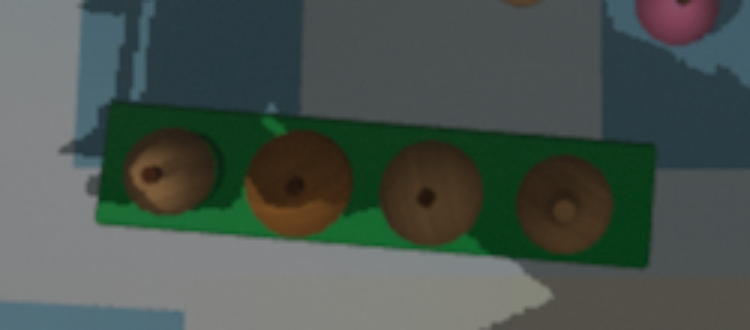

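View pics/fs.png

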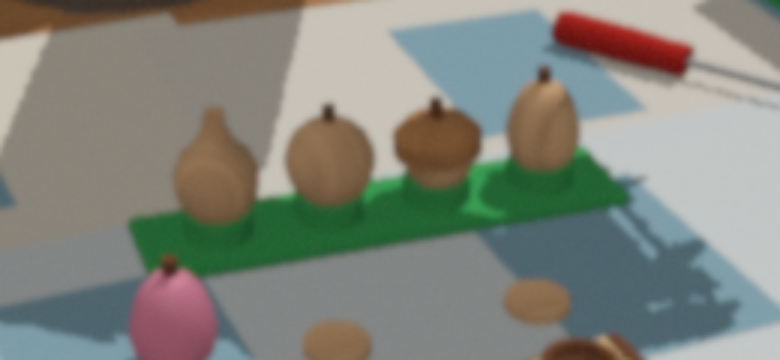

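All four stand upright and centred in their cups (within 1 mm, heights right). From left to right they are egg, acorn, ball and onion, the reverse of the rack, and the robot is clear of everything.

```bash
python3 -c "
from cell import *
print(job_done())"
```

```text
the job is handed in; nothing more can be done
None
```

The job is handed in at about 26 s of the 96 s allowed: all four baubles sit upright and released in the tray in reverse order (left to right: egg, acorn, ball, onion); the judged result was not shown.

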